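Jog the vibration table with the red joystick

ROBOT

A 6-joint arm with a two-finger parallel gripper is mounted at the origin on the work surface. World frame = base frame: x ahead of the robot, y to its left, z up, the work surface at z = 0. Lengths are in m, angles in degrees, forces in N, time in s.
With the tool pointing down it reaches from about 0.35 to 0.875 m from the base axis. Payload 4.2 kg.
Tool frame: the origin (TCP) lies midway between the tips of the shut fingers; the grasp point (between the pads) lies 19 mm behind it; z points along the fingers, y is the line along which they close (so a half turn about z gives the same grasp; the last joint's range is limited). The gripper opens to 87 mm and grips with 3 to 60 N. Pads are 19 mm wide; open, the fingers measure 117 mm over their backs; the gripper's body (75 mm by 190 mm) begins 51 mm behind the grasp point.
Start: joints at [79.676, 22.042, 0.453, 0, -68.411, -14.817], TCP at [0.265, 0.566, 0.223] pointing down, gripper open.
Joint ranges: [-179.83, 179.83], [-69.29, 118.12], [-61.27, 80.66], [-181.25, 117.63], [-171.15, -9.14], [-177.46, 177.46]. Speed limits (degrees/s): [159.86, 159.86, 180, 180, 180, 180].

INTERFACE

Orientations are given as a 3x3 rotation matrix whose columns are the frame's x, y, z axes.
In Python, from station import r, cams gives the robot as it stands.
- The arm moves only by the tool play_rows, never from a script. Its argument "commands" is text: rows parted by semicolons, each of 6 numbers parted by spaces: the shift along the world's x, y, z normalised to -1 to 1, where 1 is 30 mm, then the turn, a rotation vector about the world's x, y, z normalised to -1 to 1, where 1 is 0.15 rad. A call has 1 to 20 rows; each row shifts and turns the commanded pose from where the row before left it; what a row does not reach is not made up. A row lasts 1/10 s, in which the tool goes at most 50 mm and 8.59 degrees, less where a joint would pass 70% of its speed; a pose out of reach is approached as far as the arm can. A call with a number of a shift or a turn outside -1 to 1 is refused whole. A call with a gripper value outside its range is refused whole. "grip" is the finger opening in mm, from 0 to 87, set as the call begins (left out, the last holds). The fingers move at their own pace and stop on an object; the grip force is fixed at half the most. Time passes only in rows, so rows that do not move let the fingers close. It gives the time, the measured TCP pose, the force, the opening and the grip force at its end, in the units of the state.
- r.sense(): the state, without advancing time (a new reading comes with each control period).
- cams.capture(name): name is "scene" or "top"; returns (picture, depth): 420x560x3 uint8, blue, green, red; 420x560 float32, m along the optical axis (not along the pixel's ray), 0 where there is no reading.
- cams.camera_info(name): a dict with "mtx" (3x3 intrinsics, pixels), "R" (3x3) and "t" (3): a world point X has camera coordinates R X + t. Camera axes: x right, y down, z forward; pixel columns grow to the right and rows downward; lengths in m; the calibration is good to about 2 mm. A picture is of the moment at which its call begins. camera_info takes no time and is no camera call.
- r.finish_job(): hands the job in; it is judged then, once.
The state is a dict: "time_s": time; "joints": joint angles; "joint_velocities": joint speeds; "effort": joint torques, N m; "tcp_pos": TCP position; "ee_rot": TCP orientation; "wrist_force": force on the tool from outside, world axes, zero at the start; "moment": the same for the moment, N m; "gripper_width": opening from 0.0 (shut) to 1.0 (fully open); "gripper_force": force on a finger pad.
Only numpy, scipy, OpenCV 4.12 (cv2) and the standard library are available. Lean on these libraries where they do the work, as an engineer would, in place of code of your own. Each camera call takes 0.05 s, during which the arm holds its last target. There are 200 camera calls.

TASK

Jog the vibration table: tilt the joystick with the red knob towards the green arrow on its console, nearly as far as it goes, and hold it there for two seconds. Then bring it back or let it go, so that it stands centred by its own spring with nothing touching it. Do not push it away from the arrow at any time, and leave the joystick with the blue knob alone.

Things in the scene. Friction and masses are not known exactly. Their poses are not given: they have to be found in the camera images.
- red_console: White console with grey top, 120 (its x) x 170 (its y) x 70 mm high on a dark 128 x 178 mm foot, fixed; origin at the centre of its underside, z up. Bears the red-knobbed stick, whose pivot is at the top's centre, 70 mm above the origin. A 70 mm wide green triangle on its top, on the +y half, points to console +y; a white bar marks the -y half. Its place and yaw vary.
- red_stick (a joint): Tilt of the red-knobbed joystick in rad: 0 upright (centre), positive towards the green arrow (console +y), stops at +0.42 and -0.42. It tilts only in the console's y-z plane, about an axis along console x through the pivot. A spring brings it back to 0 without overshoot: about 4 N sideways at the knob holds it at the stop.
- red_knob (a point): Centre of the red ball knob, 36 mm diameter, on a 12 mm steel shaft; 85 mm above the pivot, so 155 mm above the bench when upright. A black rubber boot covers the lowest 45 mm of the stick. The knob moves 35 mm sideways and sinks 7 mm from centre to stop.
- blue_stick (a joint): Tilt in rad of the same joystick with a blue knob on the other console; 0 upright, stops at +0.42 and -0.42. To be left alone. The consoles stand 220 mm or more apart, centre to centre, and trade places from start to start.

How it is judged (in metres and radians):
On the way:
1. the red-knobbed stick is held tilted towards the green arrow by more than 0.28 rad for 1.5 s (value of joint red_stick above 0.28 rad), for 1.5 s.
At the end, for the whole second after the job is handed in: Both sticks stand upright within 0.06 rad, the red one at rest (under 0.1 rad/s) (value of joint red_stick between -0.06 and 0.06 rad and value of joint blue_stick between -0.06 and 0.06 rad and velocity of joint red_stick between -0.1 and 0.1 rad/s); the robot touches nothing.
It fails at once if the red-knobbed stick is pushed away from the green arrow by more than 0.17 rad (value of joint red_stick below -0.17 rad).
It fails at once if the blue-knobbed stick is tilted by more than 0.12 rad either way (value of joint blue_stick above 0.12 rad or value of joint blue_stick below -0.12 rad).
It also fails if it takes over 35 s, if anything falls off the work surface, if the arm or the gripper's body presses on something with over 40 N, if the wrist force passes 120 N, or if a joint passes its speed limit or range.

## Working session

There is one attempt and no reset: what is moved stays moved. The work goes in short steps, Python scripts to look and compute and a tool call to move; the robot and the scene stay as the last step left them, time stands still between calls to the robot, and variables do not carry over. Pictures are saved under pics/ and viewed, at most 10 in all, crops included, and the job is handed in when it is done.

Besides the shell and the picture viewer there is one more tool, called after "Emit:" as name(argument=value, ...), one argument or row to a line, values as JSON. play_rows: Moves the arm, as the interface text tells. Scaled input: -1 to 1 covers 30 mm each way for a shift and 0.15 rad each way for a turn. Its arguments: {"type":"object","properties":{"commands":{"type":"string"},"grip":{"type":"number"}},"required":["commands"]}

```bash
mkdir -p pics
cat > h.py <<'E'
import numpy as np, cv2
from station import r, cams
def pts(name,mask,depth):
    c=cams.camera_info(name);K=np.array(c["mtx"]);R=np.array(c["R"]);t=np.array(c["t"])
    v,u=np.nonzero(mask&(depth>0));d=depth[v,u]
    P=np.linalg.inv(K)@np.vstack([u,v,np.ones_like(u)])*d
    return (R.T@(P-t[:,None])).T
E
python3 - <<'E'
from h import *
for n in("scene","top"):
    im,d=cams.capture(n);cv2.imwrite(f"pics/{n}0.png",im);np.save(n+"d.npy",d)
    h=cv2.cvtColor(im,cv2.COLOR_BGR2HSV);H,S,V=[h[...,i].astype(int) for i in range(3)]
    for k,m in dict(red=((H<8)|(H>172))&(S>140)&(V>60),green=(H>40)&(H<85)&(S>90),blue=(H>100)&(H<130)&(S>130)).items():
        nl,L,st,ce=cv2.connectedComponentsWithStats(m.astype(np.uint8))
        for i in range(1,nl):
            if st[i,4]>30:
                P=pts(n,L==i,d); print(n,k,st[i],np.median(P,0).round(3),P[:,2].max().round(3) if len(P) else 0)
E
```

```text
scene red [  0  78  26  14 107] [ 0.002 -1.734 -0.162] -0.156
scene red [  0  83  42  23 210] [ 0.048 -1.609 -0.162] -0.157
scene red [  0  88  58  33 317] [ 0.11  -1.482 -0.163] -0.156
scene red [  0 103  54  36 365] [ 0.212 -1.35  -0.163] -0.158
scene red [  0 117  60  43 474] [ 0.298 -1.218 -0.163] 0.112
scene red [  0 132  67  52 608] [ 0.389 -1.088 -0.163] 0.064
scene red [355 231  21  21 347] [0.586 0.17  0.166] 0.173
scene red [488 232  20  15 224] [0.305 0.397 0.021] 0.023
scene red [249 353  12  67 540] [0.815 0.087 0.012] 0.016
scene red [ 438  358   43   62 1051] [0.683 0.368 0.023] 0.028
scene red [277 364   9  56 451] [0.803 0.126 0.012] 0.015
scene red [224 370  11  31 255] [0.831 0.05  0.012] 0.015
scene red [303 376  10  44 358] [0.794 0.167 0.012] 0.015
scene green [476  68  14  13 124] [-0.648  0.277  0.018] 0.045
scene green [492  70  15  14 134] [-0.649  0.336  0.017] 0.045
scene green [509  74  16  13 137] [-0.648  0.396  0.018] 0.044
scene green [236 202  21  21 216] [ 0.519 -0.1    0.071] 0.073
scene green [366 253  24  24 318] [0.529 0.196 0.071] 0.13
scene bl
[... 624 characters left out ...]
 85  12  19  96] [0.83  0.232 0.013] 0.017
top red [254  87  12  19  97] [0.83  0.052 0.012] 0.017
top red [106 137  30  39 431] [0.677 0.369 0.024] 0.029
top red [186 187  18  18 254] [0.575 0.167 0.167] 0.175
top red [ 92 311  18  17 237] [0.301 0.4   0.022] 0.028
top red [532 328   6   6  35] [ 0.32  -0.523  0.143] 0.149
top green [178 208  28  23 305] [0.528 0.198 0.071] 0.076
top green [312 211  20  30 299] [ 0.519 -0.097  0.07 ] 0.075
top green [531 310   7   7  41] [ 0.355 -0.523  0.142] 0.147
top blue [    0     0   560    57 21874] [ 1.38  -0.018 -0.75 ] -0.732
top blue [ 305   83   79   55 3984] [ 0.804 -0.148  0.006] 0.04
top blue [343 210  18  19 274] [ 0.536 -0.146  0.167] 0.176
```

View pics/scene0.png

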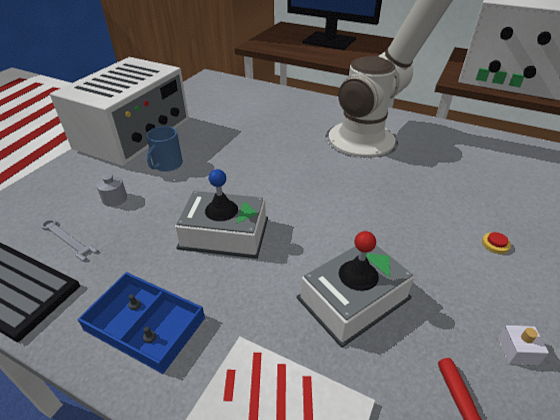

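View pics/top0.png

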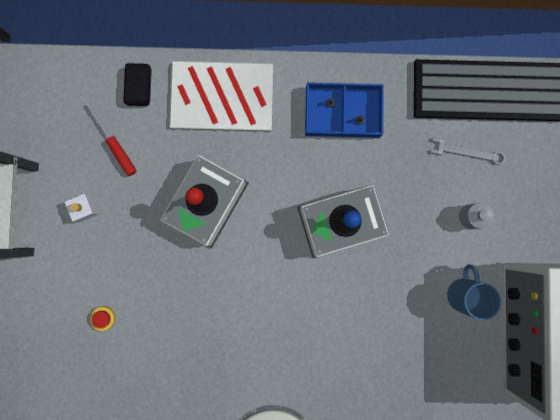

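Run:
```python
from h import *
d=np.load("topd.npy");im=cv2.imread("pics/top0.png")
h=cv2.cvtColor(im,cv2.COLOR_BGR2HSV);H,S,V=[h[...,i].astype(int) for i in range(3)]
W=np.zeros(d.shape,bool);W[150:250,140:240]=1
g=pts("top",W&(H>40)&(H<85)&(S>90),d)
tri=cv2.minEnclosingTriangle(g[:,None,:2].astype(np.float32))[1].reshape(3,2);print("tri",tri.round(3))
P=pts("top",W,d);T=P[(P[:,2]>.06)&(P[:,2]<.08)]
b=cv2.minAreaRect(T[:,:2].astype(np.float32));print("top rect",b)
k=pts("top",W&((H<8)|(H>172))&(S>140),d);k=k[k[:,2]>.155]
A=np.c_[2*k,np.ones(len(k))];s=np.linalg.lstsq(A,(k**2).sum(1),rcond=None)[0];print("knob",s[:3],np.sqrt(s[3]+s[:3]@s[:3]))
print(r.sense()["ee_rot"],r.sense()["time_s"])
# obstacles
P=pts("top",np.ones(d.shape,bool),d);P=P[(P[:,0]>.2)&(P[:,0]<.8)&(P[:,1]>-.3)&(P[:,1]<.45)&(P[:,2]>.08)]
print(np.unique((P[:,:2]/.05).round().astype(int),axis=0,return_counts=True))
```

```text
tri [[0.558 0.223]
 [0.523 0.157]
 [0.504 0.208]]
top rect ((0.5753886103630066, 0.16984260082244873), (0.1206669881939888, 0.16994372010231018), 61.96569061279297)
knob [0.57557361 0.16968102 0.15657675] 0.016795701380428598
[[ 9.05208368e-01 -4.24967394e-01 -7.24251541e-04]
 [-4.24967986e-01 -9.05206418e-01 -1.88480112e-03]
 [ 1.45381876e-04  2.01392146e-03 -9.99997961e-01]] 0.1
(array([[10, -3],
       [11, -3],
       [11, -2],
       [11,  3],
       [11,  4],
       [12,  3],
       [12,  4]]), array([124, 355,  11, 233,  57, 184,  28]))
```

Scene view: the red knob is at (365,241) with its arrow towards (380,262), and the blue knob is at (217,178). In the top view the red knob is at (195,196), the white bar at (215,176) and the arrow at (190,220). So the push direction is u ≈ (-0.883, 0.470). The knob fit (z 0.157, radius 17 mm) and the top rectangle (121×170 mm) match the given sizes. The tool's x axis already lies along -u to within 3°, so no turn is needed. I'll go behind the knob, on the bar side, with the fingers shut.

Emit:
play_rows(
  commands="0.6 -0.7 0 0 0 0;0.6 -0.7 0 0 0 0;0.6 -0.7 0 0 0 0;0.6 -0.7 0 0 0 0;0.6 -0.7 0 0 0 0;0.6 -0.7 0 0 0 0;0.6 -0.7 0 0 0 0;0.6 -0.7 0 0 0 0;0.6 -0.7 0 0 0 0;0.6 -0.7 0 0 0 0;0.6 -0.7 0 0 0 0;0.6 -0.7 0 0 0 0;0.6 -0.7 0 0 0 0;0.6 -0.7 0 0 0 0;0.6 -0.7 0 0 0 0;0.6 -0.7 0 0 0 0;0.6 -0.7 0 0 0 0;0.6 -0.7 0 0 0 0;0.6 -0.7 0 0 0 0;0.6 -0.7 0 0 0 0",
  grip=0,
)

```text
time_s: 2.1
tcp_pos: [0.6259, 0.1448, 0.2219]
ee_rot: [[0.905, -0.425, -0.001], [-0.425, -0.905, -0.0], [-0.001, 0.001, -1.0]]
wrist_force: [0.4, 0.2, -0.0]
gripper_width: 0.008
gripper_force: 0.0
```

Emit:
play_rows(
  commands="0 0 -0.5 0 0 0;0 0 -0.5 0 0 0;0 0 -0.5 0 0 0;0 0 -0.5 0 0 0;0 0 -0.5 0 0 0;0 0 -0.4 0 0 0;0 0 0 0 0 0;0 0 0 0 0 0",
)

```text
time_s: 2.9
tcp_pos: [0.6257, 0.1458, 0.1356]
ee_rot: [[0.905, -0.425, -0.0], [-0.425, -0.905, -0.0], [0.0, 0.0, -1.0]]
wrist_force: [0.8, 0.0, 0.0]
gripper_width: 0.004
gripper_force: 0.0
```

```bash
cat > look.py <<'E'
import sys
from h import *
out=[]
for n in("scene","top"):
    im,d=cams.capture(n);x,y=(260,130) if n=="scene" else (120,130)
    out.append(cv2.resize(im[y:y+200,x:x+200],(400,400)))
    h=cv2.cvtColor(im,cv2.COLOR_BGR2HSV);H,S,V=[h[...,i].astype(int) for i in range(3)]
    k=pts(n,((H<8)|(H>172))&(S>140),d);k=k[(k[:,2]>.13)&(abs(k[:,0]-.57)<.08)&(abs(k[:,1]-.17)<.08)]
    if len(k)>20:
        # sphere centre with known radius: median ray surface fit
        from scipy.optimize import least_squares
        s=least_squares(lambda c:np.linalg.norm(k-c,axis=1)-.018,np.median(k,0)-[0,0,.012],loss="soft_l1",f_scale=.002).x
        print(n,len(k),s.round(4),"along",((s[:2]-[.5755,.1698])@[-.883,.47]).round(4))
cv2.imwrite(sys.argv[1],np.hstack(out)); s=r.sense();print(s["time_s"],s["tcp_pos"],s["wrist_force"])
E
python3 look.py pics/l1.png
```

```text
scene 25 [0.6109 0.1729 0.157 ] along -0.0298
top 246 [0.5758 0.1701 0.1548] along -0.0001
3.0 [0.62609281 0.14601134 0.13649623] [-0.68175045  0.47748749  0.6155493 ]
```

View pics/l1.png

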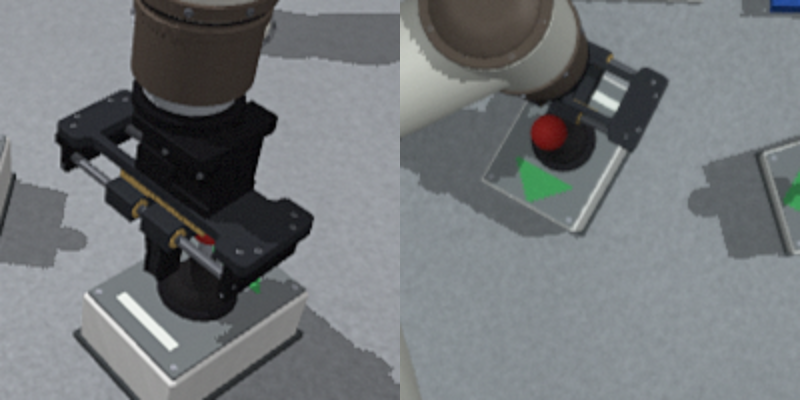

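Left: the shut fingers are behind the knob on the white-bar side. Right: the red knob at (548,133) is upright and not touched. Now I'll push along the arrow and measure.

Emit:
play_rows(
  commands="-0.13 0.07 0 0 0 0;-0.13 0.07 0 0 0 0;-0.13 0.07 0 0 0 0;-0.13 0.07 0 0 0 0;-0.13 0.07 0 0 0 0;-0.13 0.07 0 0 0 0;-0.13 0.07 0 0 0 0;-0.13 0.07 0 0 0 0;-0.13 0.07 0 0 0 0;-0.13 0.07 0 0 0 0;-0.13 0.07 0 0 0 0;-0.13 0.07 0 0 0 0;0 0 0 0 0 0",
)

```text
time_s: 4.3
tcp_pos: [0.5784, 0.1712, 0.1356]
ee_rot: [[0.905, -0.424, 0.0], [-0.424, -0.905, 0.0], [0.0, -0.0, -1.0]]
wrist_force: [2.8, -1.5, 0.5]
gripper_width: 0.004
gripper_force: 1.5
```

```bash
python3 look.py pics/l2.png
```

```text
scene 77 [0.5707 0.1973 0.1677] along 0.0171
4.4 [0.57875557 0.1709969  0.13561445] [ 3.01244748 -1.28301504  1.15525994]
```

View pics/l2.png

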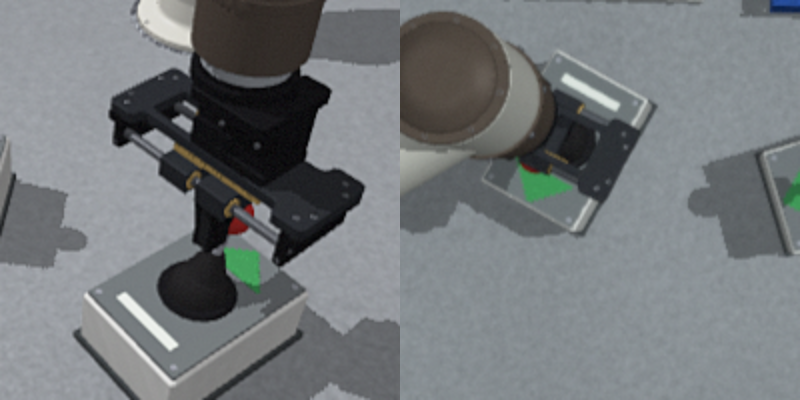

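The knob at (235,220) in the left picture is pushed towards the arrow, with a force of about 3 N, so a tilt of about 0.3 rad. I'll push 6 mm more and hold.

Emit:
play_rows(
  commands="-0.09 0.045 0 0 0 0;-0.09 0.045 0 0 0 0;0 0 0 0 0 0;0 0 0 0 0 0;0 0 0 0 0 0;0 0 0 0 0 0;0 0 0 0 0 0;0 0 0 0 0 0;0 0 0 0 0 0;0 0 0 0 0 0",
)

```text
time_s: 5.4
tcp_pos: [0.5732, 0.1736, 0.1354]
ee_rot: [[0.905, -0.425, -0.0], [-0.425, -0.905, -0.0], [-0.0, 0.0, -1.0]]
wrist_force: [3.9, -2.9, -3.2]
gripper_width: 0.008
gripper_force: 2.2
```

```bash
python3 look.py pics/l3.png
```

```text
scene 82 [0.5679 0.2007 0.1651] along 0.0212
5.5 [0.57321805 0.17358221 0.13543631] [ 3.69276444 -2.12819244 -3.54216328]
```

View pics/l3.png

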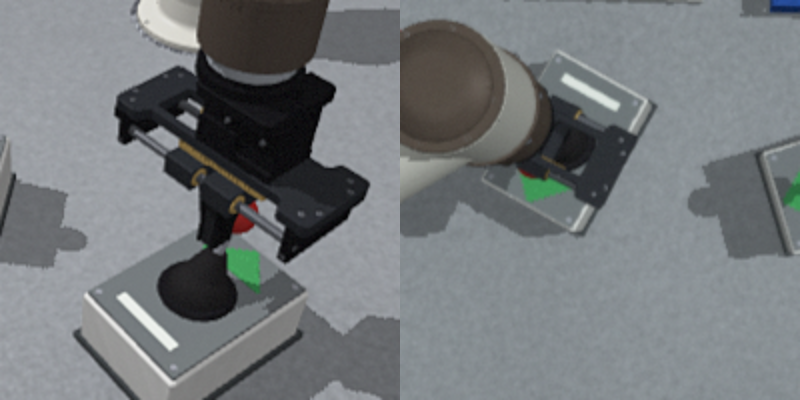

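Left: the knob at (240,217) is tilted well towards the arrow, and the force of about 4.3 N is close to the full 4 N. I'll hold here.

Emit:
play_rows(
  commands="0 0 0 0 0 0;0 0 0 0 0 0;0 0 0 0 0 0;0 0 0 0 0 0;0 0 0 0 0 0;0 0 0 0 0 0;0 0 0 0 0 0;0 0 0 0 0 0;0 0 0 0 0 0;0 0 0 0 0 0;0 0 0 0 0 0;0 0 0 0 0 0;0 0 0 0 0 0;0 0 0 0 0 0;0 0 0 0 0 0;0 0 0 0 0 0;0 0 0 0 0 0;0 0 0 0 0 0",
)

```text
time_s: 7.3
tcp_pos: [0.5733, 0.1737, 0.1355]
ee_rot: [[0.905, -0.425, -0.0], [-0.425, -0.905, -0.0], [-0.0, 0.0, -1.0]]
wrist_force: [3.9, -2.8, -2.4]
gripper_width: 0.003
gripper_force: 2.3
```

Emit:
play_rows(
  commands="0.15 -0.08 0 0 0 0;0.15 -0.08 0 0 0 0;0.15 -0.08 0 0 0 0;0.15 -0.08 0 0 0 0;0.15 -0.08 0 0 0 0;0.15 -0.08 0 0 0 0;0.15 -0.08 0 0 0 0;0.15 -0.08 0 0 0 0;0.15 -0.08 0 0 0 0;0.15 -0.08 0 0 0 0;0.15 -0.08 0 0 0 0;0.15 -0.08 0 0 0 0;0.15 -0.08 0 0 0 0;0 0 0 0 0 0",
)

```text
time_s: 8.7
tcp_pos: [0.6324, 0.1421, 0.1354]
ee_rot: [[0.905, -0.425, 0.0], [-0.425, -0.905, -0.0], [0.0, -0.0, -1.0]]
wrist_force: [0.4, 0.4, 0.1]
gripper_width: -0.0
gripper_force: 0.0
```

Emit:
play_rows(
  commands="0 0 0.5 0 0 0;0 0 0.5 0 0 0;0 0 0.5 0 0 0;0 0 0.5 0 0 0;0 0 0.5 0 0 0;0 0 0.5 0 0 0;0 0 0 0 0 0;0 0 0 0 0 0;0 0 0 0 0 0;0 0 0 0 0 0",
)

```text
time_s: 9.7
tcp_pos: [0.6313, 0.1424, 0.2243]
ee_rot: [[0.905, -0.425, -0.002], [-0.425, -0.905, -0.001], [-0.001, 0.002, -1.0]]
wrist_force: [-0.5, -0.2, -0.0]
gripper_width: 0.009
gripper_force: 0.0
```

```bash
python3 look.py pics/l4.png
```

```text
scene 349 [0.5757 0.1682 0.1546] along -0.0009
top 254 [0.5747 0.1703 0.1548] along 0.0009
9.8 [0.63152581 0.14236631 0.22470664] [0.28256565 0.49030596 0.26512649]
```

View pics/l4.png

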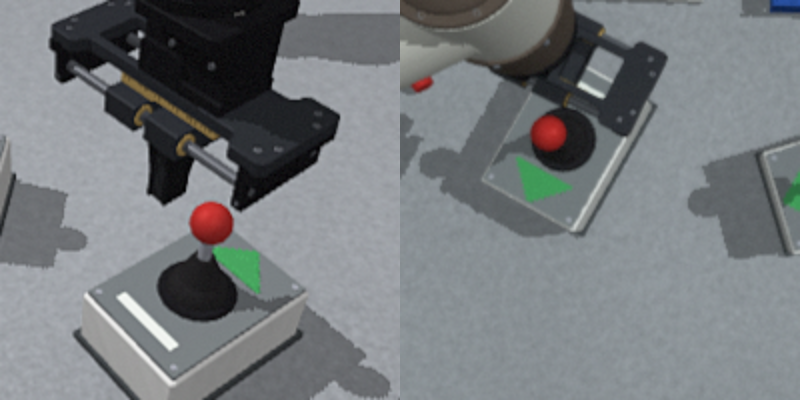

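The red knob, at (211,222) left and (548,133) right, is back to upright within 1 mm, and the fingers are clear of it. The knob was about 31 mm over, roughly 0.37 rad, for about 2.8 s.

```bash
python3 -c "
from station import r
print(r.finish_job())"
```

```text
the job is handed in; nothing more can be done
None
```

The job is handed in, though no verdict came back: I held the red joystick towards the green arrow at an estimated 0.37 rad for about 2.8 s, and it then returned to centre with nothing touching it; the blue joystick was never approached.

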